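# Wedge a set mosaic slab off its casting board

### The arm

A 6-joint arm with a two-finger parallel gripper is mounted at the origin on a cart in front of the work surface, level with it; the furniture and walls round the work are solid. World frame = base frame: x ahead of the robot, y to its left, z up, the work surface at z = 0. Lengths are in m, angles in degrees, forces in N, time in s.
With the tool pointing down it reaches from about 0.325 to 0.9 m from the base axis. Payload 6.1 kg.
Tool frame: the origin (TCP) lies on the mounting face of the last link; the fingertips stand 173 mm ahead of it and the grasp point (between the pads) lies 155 mm ahead of it; z points along the fingers, y is the line along which they close (so a half turn about z gives the same grasp; the last joint's range is limited). The gripper opens to 85 mm and grips with 20 to 120 N. Pads are 22 mm wide; open, the fingers measure 114 mm over their backs; the gripper's body (76 mm by 85 mm) begins 54 mm behind the grasp point. The pads swing forward as they close: fully open they stand 13 mm farther back than shut.
Start: joints at [61.702, 12.628, 87.462, -0, 79.91, -7.225], TCP at [0.225, 0.583, 0.405] pointing down, gripper open.
Joint ranges: [-170.65, 170.65], [-52.31, 119.04], [5.05, 147.46], [-71.25, 251.25], [11.57, 151.72], [-153.62, 153.62]. Speed limits (degrees/s): [147.25, 147.25, 172.46, 180, 180, 180].

### API

Orientations are given as [roll, pitch, yaw] about the fixed x, y, z axes, in that order (R = Rz(yaw) Ry(pitch) Rx(roll)).
In Python, from bench import telemetry, imaging, manip, finder gives the robot as it stands.
- The arm moves only by the tool carry_out, never from a script. Its argument "commands" is one flat list of numbers, 4 for each row, row after row: the shift along the tool's x, y, z in mm, then the turn about the tool's z in rad. A call has 1 to 12 rows; each row shifts and turns the commanded pose from where the row before left it, along the tool's axes as they then stand; what a row does not reach is not made up. A row lasts 1/10 s, in which the tool goes at most 50 mm and 8.59 degrees, less where a joint would pass 70% of its speed; a pose out of reach is approached as far as the arm can. A call with a gripper value outside its range is refused whole. "fingers" is the finger opening in mm, from 0 to 85.4, set as the call begins (left out, the last holds). The fingers move at their own pace and stop on an object; the grip force is fixed at half the most. Time passes only in rows, so rows that do not move let the fingers close. It gives the time, the measured TCP pose, the force, the opening and the grip force at its end, in the units of the state.
- telemetry.read_state(): the state, without advancing time (a new reading comes with each control period).
- imaging.capture(name): name is "scene" or "side" or "wrist"; returns a dict with "frame" (480x640x3 uint8, blue, green, red), "camera_matrix" (3x3 intrinsics, pixels), "k1" (the pictures are not rectified: a ray, as slopes to the right and down, at radius r is drawn at 1 + k1 r^2 times it, then the intrinsics apply), "position" and "orientation" of the camera in the world. Camera axes: x right, y down, z forward; pixel columns grow to the right and rows downward; lengths in m; the calibration is good to about 2 mm. A picture is of the moment at which its call begins. There is no depth.
- manip.hand_in(): hands the job in; it is judged then, once.
Trained networks look in a picture, given as the dict that the camera call returned (one of the last four; its "shot" number tells which), for a name from the list of things; names that differ only in an ending like _2 or _b are one class to them, and where a whole thing is asked for, a point or a joint stands for the part that bears it (a point fixed in the world has none). Each returns a list of dicts, best first, with "confidence" (0 to 1); they miss things now and then, are a little off and sometimes report something else, mostly with a low value. They report only what shows in the picture. A call takes as long as a camera call. They do not tell look-alikes from the thing itself.
- finder.recognise(picture, query): "at" ([column, row] in pixels, amid what is visible of it).
The state is a dict: "clock": time; "qpos": joint angles; "qd": joint speeds; "joint_efforts": joint torques, N m; "eef_pos": TCP position; "tool_rot": TCP orientation; "contact_force": force on the tool from outside, world axes, zero at the start; "ft_torque": the same for the moment, N m; "width": finger opening in m; "finger_force": force on a finger pad.
Only numpy, scipy, OpenCV 4.12 (cv2) and the standard library are available. Lean on these libraries where they do the work, as an engineer would, in place of code of your own. Each camera call takes 0.05 s, during which the arm holds its last target. There are 200 camera calls.

### The job

The mosaic slab has set in its wooden casting mould and has to be eased off the base board: lift the little drop-in gate out of the mould's front rail by its knob and set it down on the worktop clear of the mould, then take the wooden wedge and slide it, flat in the groove and thin end first, through the opening and under the slab until the slab's whole front edge has just come off the board, by a few millimetres, with the back edge still resting on it. Finish there, still holding the wedge in the gripper so that the slab stays up on it. Do not touch the slab with the robot or raise it further than that, and leave the masking tape and the nippers where they are.

Things in the scene. Friction and masses are not known exactly. Their poses are not given: they have to be found in the camera images.
- mould: Pale wooden casting mould fixed to the worktop, 204 x 236 mm. Origin: centre of its underside; +x from the front (gate, robot side) to the back, z up. Base board 18 mm thick. Rails 15 mm thick, tops 38 mm above the worktop, round a pocket x = -69 to +77, y = -93 to +93 mm. Front rail (x = -84 to -69) has a 54 mm wide opening for the gate at y = 0, two cleats in front (x = -92 to -84).
- slot (a point): Floor of the wedge groove in the middle of the front rail's opening: x = -76.5, y = 0 mm in the mould's frame, 12 mm above the worktop. The groove is 42 mm wide and 6 mm deep in the base board, along y = 0 from the board's front edge (x = -102 mm) under the slab to a blind end at x = +40 mm. The gap between the cleats is also 42 mm wide.
- gate: Loose wooden gate, 11.5 (x) x 50 (y) mm, 58 mm high with its knob, 50 g: body 22 mm high, below it a tongue 37 mm wide and 6 mm deep. It starts upright in the front rail's opening, tongue in the groove, and comes out straight up (26 mm clear the rails). Origin: centre of the tongue's underside, z up, x and y as the mould's at the start.
- gate_knob (a point): Grip point in the gate's knob, 48 mm above the gate's underside. The knob is round, 24 mm across from 41 to 54 mm above the gate's underside and stands on a neck 16 mm across; the gate's shoulder is 28 mm above its underside.
- slab: Loose mosaic slab, 140 (x) x 180 (y) x 20 mm, 0.68 to 0.98 kg, lying face up on the board in the mould's pocket with about 3 mm play all round, its top level with the rails. Origin: centre of its underside; axes as the mould's. Pushed by the wedge it slides back against the back rail and then tips up about its back edge.
- slab_front_left (a point): Lower front corner of the slab on its +y side; 18 mm above the worktop while the slab rests on the board.
- slab_front_right (a point): Lower front corner of the slab on its -y side; 18 mm above the worktop while the slab rests on the board.
- slab_back (a point): Middle of the slab's lower back edge; 18 mm above the worktop while it rests on the board.
- wedge: Loose plain darker wooden wedge on the worktop left or right of the mould's front, 120 mm long (x), 30 mm wide (y), upright sides, 26 mm thick at the heel (x = -60) falling evenly to 3 mm at the thin end (x = +60 mm), 70 g. Origin: centre of its flat underside, z up. Flat in the groove it begins to lift the slab with its thin end 16 mm past the slab's front edge, then 1 mm for each 5.2 mm.
- wedge_tip (a point): Middle of the wedge's thin end, on its underside (x = +60 mm in the wedge's frame).
- masking_tape: Bystander: roll of masking tape lying flat, 104 mm across, 25 mm high, on the other side of the mould's front from the wedge. Origin: centre of its underside.
- nippers: Bystander: tile nippers with red handles, 189 mm long, 15 mm high, lying on the right of the worktop. Origin: centre of their underside.
There are look-alikes about, which are no part of the job. What is shaped like the gate but green or purple is not meant.

How it is judged (in metres and radians):
On the way, in this order (a step that is already met when the one before it is completed fails the run):
1. the gate is out of the front rail and set down on the worktop clear of the mould, the slab still lying on the board (horizontal distance between gate and slot above 0.06 m and height (world z) of gate below 0.03 m and contact force between gate and mould below 0.1 N and contact force between gate and the arm below 0.1 N and contact force between gate and the fingers below 0.1 N and height (world z) of each of slab_front_left, slab_front_right below 0.019 m), for 0.2 s.
2. the wedge lies in the groove with its thin end through the rail's opening, the slab still lying on the board (angle between wedge's own z axis and vertical below 0.07 rad and z of wedge_tip in the frame of mould below 0.015 m and y of wedge_tip in the frame of mould between -0.012 and 0.012 m and height (world z) of each of slab_front_left, slab_front_right below 0.019 m and x of wedge_tip in the frame of mould between -0.078 and -0.03 m).
At the end, for the whole second after the job is handed in: Both front corners of the slab 1.2 to 6.5 mm off the board, back edge on it; slab at rest on the wedge (over 1.5 N), untouched by the robot; wedge flat in the groove (4 degrees, 3 mm), gripped with over 3 N; gate released on the worktop, off the mould, over 60 mm from the slot (horizontal distance between gate and slot above 0.06 m and height (world z) of gate below 0.03 m and contact force between gate and mould below 0.1 N and contact force between gate and the arm below 0.1 N and contact force between gate and the fingers below 0.1 N and angle between wedge's own z axis and vertical below 0.07 rad and z of wedge_tip in the frame of mould below 0.015 m and y of wedge_tip in the frame of mould between -0.012 and 0.012 m and x of wedge_tip in the frame of mould above -0.06 m and height (world z) of slab_front_left between 0.0192 and 0.0245 m and height (world z) of slab_front_right between 0.0192 and 0.0245 m and height (world z) of slab_back below 0.02 m and contact force between wedge and slab above 1.5 N and contact force between wedge and the fingers above 3 N and contact force between slab and the arm below 0.2 N and contact force between slab and the fingers below 0.2 N and linear speed of each of slab, wedge below 0.01 m/s); the arm keeps its last pose, push and grip.
It fails at once if the slab's front edge is raised more than 12 mm off the board (the fresh mosaic would crack) (height (world z) of any of slab_front_left, slab_front_right above 0.03 m).
It fails at once if the robot presses on the slab (contact force between slab and the arm above 2 N or contact force between slab and the fingers above 2 N).
It fails at once if masking tape moved more than 30 mm (distance of masking_tape from where it was at the start of the episode above 0.03 m).
It fails at once if nippers moved more than 30 mm (distance of nippers from where it was at the start of the episode above 0.03 m).
It also fails if it takes over 58 s, if anything falls off the work surface, if the arm or the gripper's body presses on something with over 40 N, if the wrist force passes 120 N, or if a joint passes its speed limit or range.

## Working session

There is one attempt and no reset: what is moved stays moved. The work goes in short steps, Python scripts to look and compute and a tool call to move; the robot and the scene stay as the last step left them, time stands still between calls to the robot, and variables do not carry over. Pictures are saved under pics/ and viewed, at most 10 in all, crops included, and the job is handed in when it is done.

Besides the shell and the picture viewer there is one more tool, called after ">>>" in YAML: its name, and indented under it one key for each argument. carry_out: Moves the arm, as the interface text tells. Its arguments: {"type":"object","properties":{"commands":{"type":"array","items":{"type":"number"}},"fingers":{"type":"number"}},"required":["commands"]}

```bash
mkdir -p pics
cat > h.py <<'E'
import numpy as np, cv2
from scipy.spatial.transform import Rotation as R
from bench import telemetry, imaging, manip, finder
def cam(p):
    o=np.array(p["orientation"],float)
    if o.shape==(3,3): return o
    return R.from_euler('xyz',o,degrees=True).as_matrix()
def ray(p,uv):
    K=np.array(p["camera_matrix"]); d=np.array([(uv[0]-K[0,2])/K[0,0],(uv[1]-K[1,2])/K[1,1]]); s=d.copy()
    for _ in range(20): s=d/(1+p["k1"]*(s@s))
    v=cam(p)@np.array([*s,1]); return np.array(p["position"]),v/np.linalg.norm(v)
def at_z(p,uv,z):
    c,v=ray(p,uv); return c+v*(z-c[2])/v[2]
def proj(p,X):
    q=cam(p).T@(np.array(X)-p["position"]); s=q[:2]/q[2]; s=s*(1+p["k1"]*(s@s)); K=np.array(p["camera_matrix"])
    return np.array([K[0,0]*s[0]+K[0,2],K[1,1]*s[1]+K[1,2]])
def tri(rs):
    A=0;b=0
    for c,v in rs:
        P=np.eye(3)-np.outer(v,v);A=A+P;b=b+P@c
    X=np.linalg.solve(A,b); return X,[np.linalg.norm((np.eye(3)-np.outer(v,v))@(X-c)) for c,v in rs]
E
python3 - <<'E'
from h import *
np.set_printoptions(precision=4,suppress=True)
s=telemetry.read_state();print(s)
for n in("scene","side"):
    p=imaging.capture(n);cv2.imwrite(f"pics/{n}0.png",p["frame"])
    print(n,p["camera_matrix"],p["k1"],p["position"],p["orientation"])
    for q in("mould","slot","gate","gate_knob","slab","slab_front_left","slab_front_right","slab_back","wedge","wedge_tip","masking_tape","nippers"):
        print(q,[(np.round(d["at"],1).tolist(),round(d["confidence"],2),at_z(p,d["at"],0.02)[:2].round(3).tolist()) for d in finder.recognise(p,q)][:4])
E
```

```text
{'clock': 0.0, 'qpos': array([61.7014, 12.6756, 87.5268, -0.001 , 79.9114, -7.2248]), 'qd': array([ 0.0438, -0.0226,  0.0296,  0.0842, -0.0251, -0.0121]), 'joint_efforts': array([ -0.0043, -49.6897, -38.9386,  -0.0007,   0.0112,  -0.    ]), 'eef_pos': array([0.2246, 0.5829, 0.4036]), 'tool_rot': array([-179.887 ,   -0.0134,  158.9264]), 'contact_force': array([ 0.0504, -0.6057,  0.1108]), 'ft_torque': array([-0.0286,  0.034 , -0.0354]), 'finger_force': 0.0, 'width': 0.08534974156348547}
scene [[462.3025   0.     316.331 ]
 [  0.     462.3025 231.3129]
 [  0.       0.       1.    ]] -0.09347778454832262 [ 0.141  -0.8094  0.7629] [-129.5326    0.104   -31.1765]
mould [([277.6, 209.6], 0.75, [0.564, 0.094]), ([309.8, 210.9], 0.25, [0.635, 0.044])]
slot [([306.0, 231.9], 0.67, [0.582, -0.027])]
gate [([254.4, 255.9], 0.58, [0.433, -0.041]), ([278.5, 210.4], 0.57, [0.565, 0.089]), ([282.4, 173.2], 0.57, [0.66, 0.247]), ([311.6, 209.6], 0.46, [0.642, 0.046])]
gate_knob [([252.6, 253.3], 0.67, [0.433, -0.03]), ([274.7, 210.1], 0.54, [0.557, 0.096]), ([281.2, 174.4], 0.5, [0.654, 0.243]), ([
[... 926 characters left out ...]
1]), ([378.5, 275.5], 0.57, [0.426, -0.047]), ([366.6, 213.4], 0.16, [0.479, -0.299])]
slab [([286.0, 287.6], 0.85, [0.622, 0.026])]
slab_front_left [([287.3, 287.0], 0.81, [0.62, 0.023])]
slab_front_right [([283.3, 288.3], 0.93, [0.628, 0.029])]
slab_back [([284.4, 288.2], 0.67, [0.625, 0.028]), ([320.3, 294.2], 0.59, [0.544, 0.036]), ([324.7, 388.5], 0.16, [0.492, 0.287])]
wedge [([323.9, 386.7], 0.82, [0.495, 0.283]), ([367.0, 222.0], 0.43, [0.474, -0.259])]
wedge_tip [([286.5, 288.7], 0.58, [0.62, 0.029]), ([317.6, 390.7], 0.56, [0.504, 0.294])]
masking_tape [([369.4, 212.0], 0.78, [0.473, -0.307]), ([282.2, 287.3], 0.31, [0.631, 0.026])]
nippers [([346.5, 189.7], 0.59, [0.548, -0.413])]
```

View pics/scene0.png

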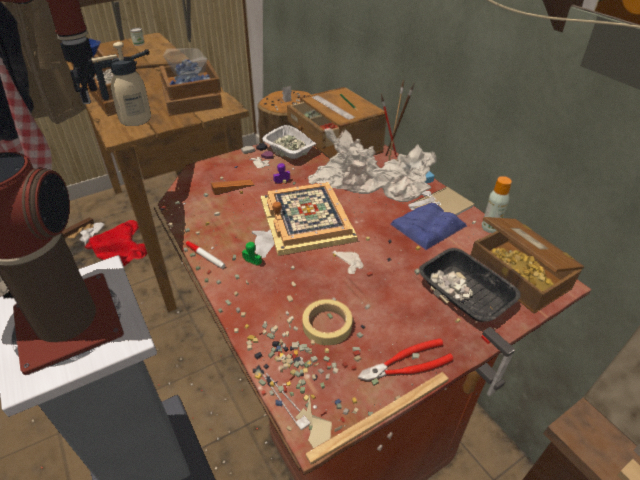

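View pics/side0.png

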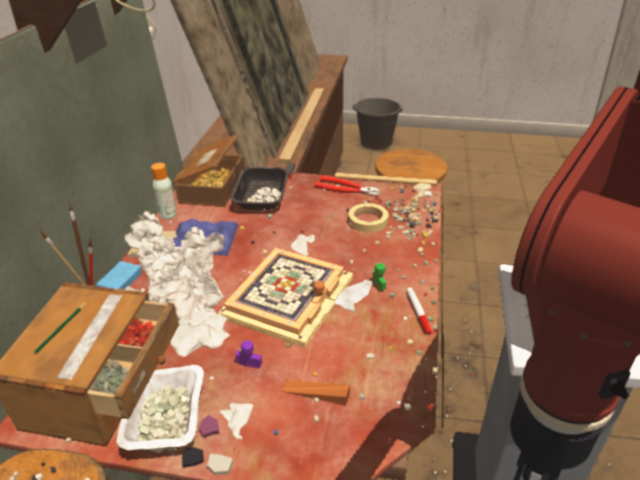

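The scene shows the brown gate knob in the mould's front rail at about (276,209) in scene and (320,288) in side. The wedge is at the left, at (230,187) and (316,390). The green gate at (253,254) and the purple one at (282,175) are look-alikes. The tape is at (328,322) and the nippers are at (410,362). Next I'll take the wrist camera over the mould's front.

>>> carry_out:
  commands: [-37, -32, 0, 0, -37, -32, 0, 0, -37, -32, 0, 0, -37, -32, 0, 0, -37, -32, 0, 0, -37, -32, 0, 0, -37, -32, 0, 0, -37, -32, 0, 0, -37, -32, 0, 0, -37, -32, 0, 0, -37, -32, 0, 0, -37, -32, 0, 0]

```text
clock: 2.5
eef_pos: [0.5015, 0.0632, 0.4051]
tool_rot: [180.0, 0.1, 158.9]
contact_force: [-0.1, -0.3, 0.2]
width: 0.0852
finger_force: 0.0
```

>>> carry_out:
  commands: [0, 0, 0, -0.12, 0, 0, 0, -0.12, 0, 0, 0, -0.12, 0, 0, 0, 0, 0, 0, 0, 0]

```text
clock: 3.0
eef_pos: [0.5009, 0.0653, 0.4048]
tool_rot: [180.0, 0.0, 179.4]
contact_force: [0.3, 0.4, 0.6]
width: 0.0854
finger_force: 0.0
```

```bash
cat > look.py <<'E'
import sys
from h import *
np.set_printoptions(precision=4,suppress=True)
s=telemetry.read_state();print(s["clock"],s["eef_pos"],s["tool_rot"],s["qpos"],s["contact_force"],s["width"],s["finger_force"])
p=imaging.capture("wrist");cv2.imwrite(f"pics/{sys.argv[1]}.png",p["frame"])
import pickle;pickle.dump(p,open(f"pics/{sys.argv[1]}.pkl","wb"))
print(p["camera_matrix"][0],p["k1"],p["position"],p["orientation"])
for q in("mould","slot","gate","gate_knob","slab","wedge","wedge_tip"):
    print(q,[(np.round(d["at"],1).tolist(),round(d["confidence"],2),at_z(p,d["at"],0.02)[:2].round(3).tolist()) for d in finder.recognise(p,q)][:3])
E
python3 look.py w1
```

```text
3.0 [0.5009 0.0653 0.4048] [179.9989   0.0128 179.3714] [ -1.5291  -3.9737 105.0243   0.0013  78.9366 -90.9008] [0.3169 0.3816 0.5865] 0.08539415190025638 0.0
[389.2019   0.     316.8805] -0.07981731390007372 [0.4282 0.0662 0.3743] [163.3297  -0.0159  89.3692]
mould [([315.8, 249.4], 0.73, [0.54, 0.064])]
slot [([307.7, 250.0], 0.91, [0.54, 0.056]), ([285.1, 328.4], 0.56, [0.624, 0.032])]
gate [([306.9, 264.6], 0.96, [0.555, 0.055]), ([198.2, 127.3], 0.88, [0.425, -0.039]), ([487.4, 328.6], 0.65, [0.628, 0.241])]
gate_knob [([194.7, 128.4], 0.95, [0.426, -0.042]), ([486.5, 326.6], 0.74, [0.626, 0.24]), ([305.9, 263.5], 0.66, [0.554, 0.054])]
slab []
wedge [([538.5, 210.3], 0.88, [0.503, 0.277]), ([313.2, 249.9], 0.59, [0.54, 0.062])]
wedge_tip [([538.2, 207.8], 0.7, [0.501, 0.276])]
```

View pics/w1.png

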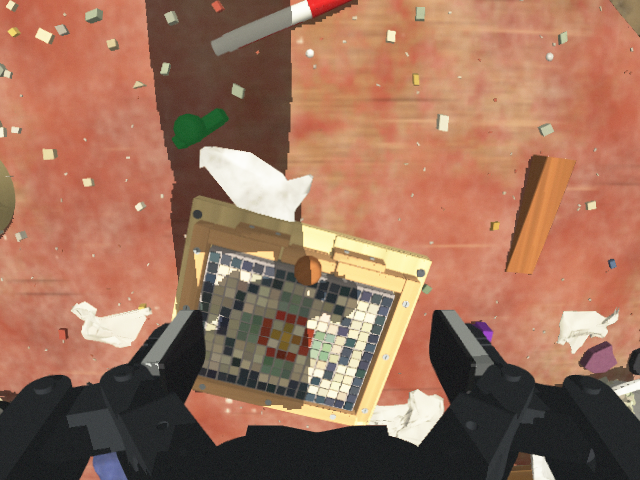

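The mould's front edge runs from (195,197) to (432,262), with the brown knob at (307,268). The wedge has its heel at about (550,158) and its thin end at about (518,271). I'll zoom in for corner pixels.

Run:
```python
import cv2,numpy as np
f=cv2.imread("pics/w1.png")
a=cv2.resize(f[180:330,170:450],None,fx=2,fy=2,interpolation=cv2.INTER_CUBIC)  # 560x300
b=cv2.resize(f[140:290,490:590],None,fx=4,fy=4,interpolation=cv2.INTER_CUBIC)  # 400x600
o=np.zeros((600,800,3),np.uint8); a=cv2.resize(f[180:300,180:440],None,fx=1.53,fy=1.53)
o[:a.shape[0],:a.shape[1]]=a; 
g=cv2.resize(f[240:300,270:370],None,fx=4,fy=4,interpolation=cv2.INTER_CUBIC);o[300:540,:400]=g
o[:600,400:800]=b
cv2.imwrite("pics/c1.png",o)
```

```text
(no output)
```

View pics/c1.png

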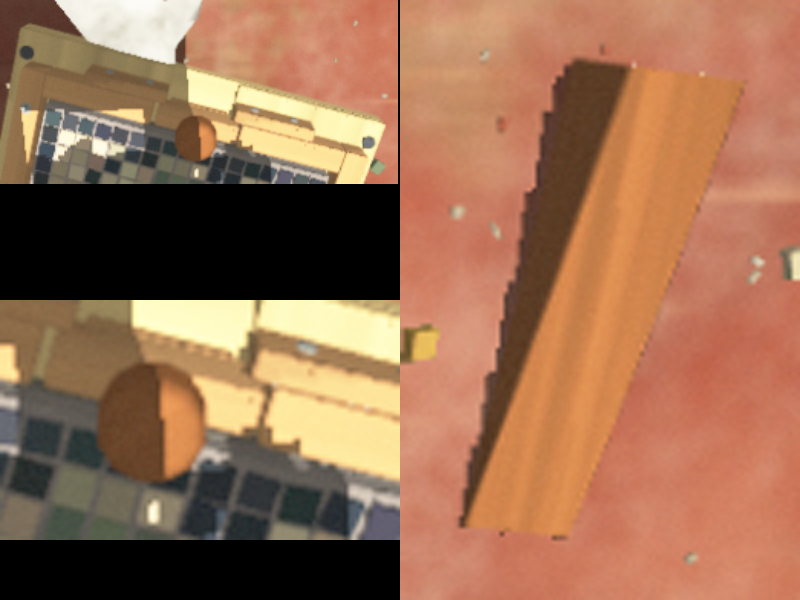

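Run:
```python
from h import *
import pickle
np.set_printoptions(precision=4,suppress=True)
p=pickle.load(open("pics/w1.pkl","rb"))
A=at_z(p,(198.3,195.7),.018);B=at_z(p,(431,259.7),.018)
d=(B-A)[:2];print("front",A,B,np.linalg.norm(d)); yv=d/np.linalg.norm(d); xv=np.array([yv[1],-yv[0]])
print("yaw",np.degrees(np.arctan2(xv[1],xv[0])))
C=(A+B)[:2]/2+.102*xv;print("mould",C,"slot",C-.0765*xv)
k=at_z(p,(307.8,270.5),.060);print("knob",k)
t=[at_z(p,u,.003) for u in((505.8,271.3),(533.3,274.3))];h=[at_z(p,u,.026) for u in((547.5,156.5),(576.3,160))]
T=(t[0]+t[1])/2;H=(h[0]+h[1])/2;print(t,h,"w",np.linalg.norm(t[1]-t[0]),np.linalg.norm(h[1]-h[0]),"len",np.linalg.norm((T-H)[:2]))
print("tip",T,"heel",H,"yaw",np.degrees(np.arctan2(*(T-H)[[1,0]])), "bottomheel",at_z(p,(533,154.5),0))
# check against fixed cams (finder knob rays)
r=[ray(p,(307.8,270.5))]
for n in("scene","side"):
    q=imaging.capture(n)
    for X in(np.append(C-.102*xv-.118*yv,.018),np.append(C-.102*xv+.118*yv,.018),np.array([*k[:2],.06]),T,H): print(n,proj(q,X))
```

```text
front [ 0.4868 -0.0445  0.018 ] [0.5521 0.1761 0.018 ] 0.23009269871893615
yaw -16.476387313776666
mould [0.6172 0.0369] slot [0.5439 0.0586]
knob [0.546  0.0572 0.06  ]
[array([0.5711, 0.2609, 0.003 ]), array([0.575 , 0.2916, 0.003 ])] [array([0.4522, 0.2746, 0.026 ]), array([0.4549, 0.3032, 0.026 ])] w 0.030867125325841946 0.028697758654514686 len 0.12017761564510672
tip [0.5731 0.2762 0.003 ] heel [0.4536 0.2889 0.026 ] yaw -6.051192086686855 bottomheel [0.4522 0.2751 0.    ]
scene [275.7185 250.3461]
scene [259.8929 195.8305]
scene [276.8984 206.6136]
scene [252.2008 181.8568]
scene [211.8425 185.176 ]
side [351.9306 273.4803]
side [303.3987 342.1323]
side [317.3272 286.2962]
side [282.6805 384.4608]
side [346.1446 389.8576]
```

>>> carry_out:
  commands: [-15, -3, 43, 0, -15, -2, 43, 0, -14, -2, 44, 0, 0, 0, 0, 0.14, 0, 0, 0, 0.137, 0, 0, 0, 0, 0, 0, 0, 0]

```text
clock: 4.2
eef_pos: [0.5451, 0.0579, 0.2749]
tool_rot: [180.0, 0.0, 163.9]
contact_force: [0.5, -0.7, -0.0]
width: 0.0853
finger_force: 0.0
```

```bash
python3 look.py w2
```

```text
4.2 [0.5451 0.0579 0.2749] [179.994    0.0248 163.8875] [ -2.181    9.7306 105.5577  -0.0002  64.6861 -76.0684] [ 0.4856 -0.7234 -0.0398] 0.08528254286982942 0.0
[389.2019   0.     316.8805] -0.07981731390007372 [0.4752 0.0783 0.2444] [163.3167  -0.0147  73.8823]
mould [([318.3, 241.0], 0.93, [0.538, 0.061])]
slot [([315.2, 241.7], 0.7, [0.538, 0.059])]
gate [([85.0, 103.3], 0.96, [0.424, -0.043]), ([313.7, 267.3], 0.93, [0.554, 0.054]), ([612.8, 325.8], 0.84, [0.652, 0.238])]
gate_knob [([86.5, 103.6], 0.81, [0.424, -0.042]), ([313.3, 265.1], 0.75, [0.552, 0.054]), ([613.2, 325.4], 0.58, [0.652, 0.238])]
slab [([315.3, 350.1], 0.86, [0.61, 0.038])]
wedge [([630.8, 102.3], 0.67, [0.508, 0.259])]
wedge_tip [([632.0, 99.8], 0.85, [0.507, 0.26])]
```

View pics/w2.png

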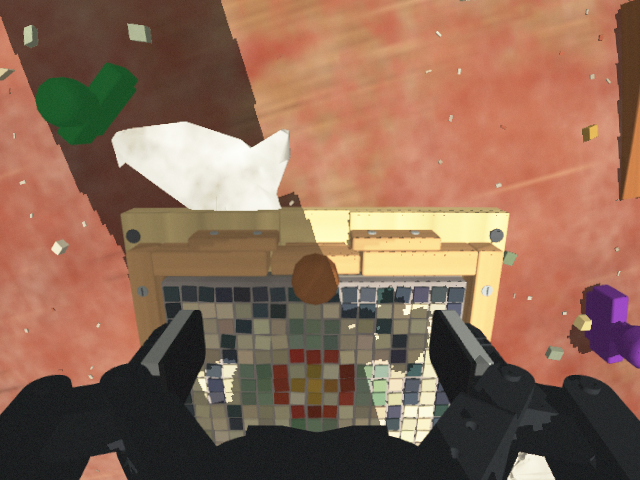

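The mould is square in view: front edge from (125,212) to (508,209), knob centred at (316,279), and the cleats' gap from (279,232) to (350,232).

Run:
```python
from h import *
import pickle
np.set_printoptions(precision=4,suppress=True)
p1=pickle.load(open("pics/w1.pkl","rb"));p=pickle.load(open("pics/w2.pkl","rb"))
X,e=tri([ray(p1,(307.8,270.5)),ray(p,(315.8,279))]);print("knob",X,e)
A=at_z(p,(124,212.5),.018);B=at_z(p,(508.5,209),.018)
d=(B-A)[:2];yv=d/np.linalg.norm(d); xv=np.array([yv[1],-yv[0]])
print("width",np.linalg.norm(d),"yaw",np.degrees(np.arctan2(xv[1],xv[0])))
C=(A+B)[:2]/2+.102*xv;print("mould",C,"slot",C-.0765*xv)
print("knob .06",at_z(p,(315.8,279),.06))
for u in((279,236),(350,235)): print("cleat",at_z(p,u,.038),)
for u in((271,263),(362,263)): print("rail gap",at_z(p,u,.038))
# row-edge sub-pixel of front board edge
g=cv2.cvtColor(p["frame"],cv2.COLOR_BGR2GRAY).astype(int)
for c in(150,300,330,400,480): print(c,g[200:222,c])
```

```text
knob [0.5468 0.0571 0.058 ] [np.float64(5.815073538557068e-06), np.float64(5.815073538603862e-06)]
width 0.23240989230725656 yaw -15.59094685348331
mould [0.6183 0.0375] slot [0.5447 0.058 ]
knob .06 [0.546  0.0574 0.06  ]
cleat [0.5244 0.0425 0.038 ]
cleat [0.5347 0.0802 0.038 ]
rail gap [0.5382 0.0333 0.038 ]
rail gap [0.5524 0.0825 0.038 ]
150 [ 60  61  60  60  58  64  60  74 115 119 121 124 115 121 125 126 127 122
 125 128 128 128]
300 [133 121 117 120  97  67  79 106 122 120 124 127 129 127 127 129 125 126
 124 127 126 125]
330 [164 168 169 170 171 170 170 169 172 170 217 242 243 242 242 242 242 241
 241 241 241 242]
400 [139 141 139 138 139 136 146 162 170 156 149 189 218 246 247 247 246 247
 247 247 246 247]
480 [155 152 153 155 155 153 155 162 169 169 117 157 162 237 239 239 239 239
 239 239 238 239]
```

>>> carry_out:
  commands: [-1, 0, 29, 0, 0, 0, 29, 0, 0, 0, 0, 0, 0, 0, 0, 0]

```text
clock: 5.0
eef_pos: [0.5457, 0.0576, 0.2166]
tool_rot: [-180.0, -0.1, 163.7]
contact_force: [0.5, 0.1, 0.4]
width: 0.0851
finger_force: 0.0
```

>>> carry_out:
  commands: [0, 0, 0, 0, 0, 0, 0, 0, 0, 0, 0, 0, 0, 0, 0, 0, 0, 0, 0, 0, 0, 0, 0, 0, 0, 0, 0, 0, 0, 0, 0, 0]
  fingers: 10

```text
clock: 5.8
eef_pos: [0.5463, 0.0575, 0.2175]
tool_rot: [180.0, 0.1, 163.7]
contact_force: [-0.9, -0.6, 5.9]
width: 0.0216
finger_force: 58.7
```

>>> carry_out:
  commands: [0, 0, -10, 0, 0, 0, -20, 0, 0, 0, -25, 0, 0, 0, -25, 0, -2, -40, 0, 0, -2, -41, 0, 0, -2, -40, 0, 0, -2, -41, 0, 0, -2, -40, 0, 0, 0, 0, 0, 0, 0, 0, 0, 0]

```text
clock: 6.9
eef_pos: [0.4984, -0.1397, 0.2968]
tool_rot: [180.0, -0.0, 163.5]
contact_force: [-0.4, 1.1, -0.3]
width: 0.0213
finger_force: 59.0
```

Run:
```python
from h import *
a=imaging.capture("scene")["frame"][150:360,200:400];b=imaging.capture("side")["frame"][180:400,230:460]
c=imaging.capture("wrist")["frame"]
o=np.zeros((600,800,3),np.uint8);o[:300,:286]=cv2.resize(a,(286,300));o[300:,:286]=cv2.resize(b,(286,300));o[:385,286:]=cv2.resize(c,(514,385))
cv2.imwrite("pics/c2.png",o)
```

```text
(no output)
```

View pics/c2.png

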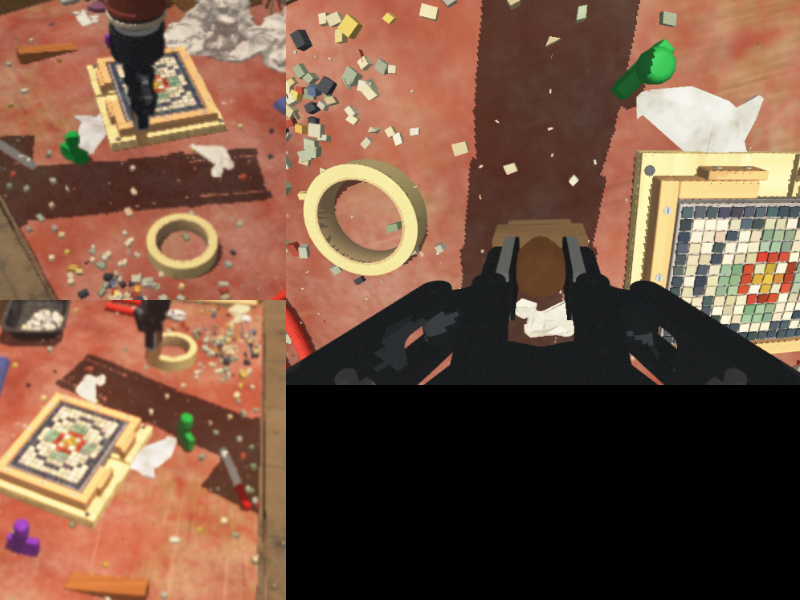

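The gate hangs in the gripper at (540,265), clear of the mould at (640,160) and the tape at (365,215). The paper scrap is just behind it at (540,318), so I'll set the gate down 25 mm nearer the robot.

>>> carry_out:
  commands: [25, 0, 0, 0, 0, 0, 35, 0, 0, 0, 35, 0, 0, 0, 15, 0, 0, 0, 4, 0, 0, 0, 1, 0, 0, 0, 0, 0, 0, 0, 0, 0]

```text
clock: 7.85
eef_pos: [0.4755, -0.1321, 0.208]
tool_rot: [-180.0, 0.1, 163.7]
contact_force: [-0.2, 0.1, -0.1]
width: 0.0213
finger_force: 59.0
```

>>> carry_out:
  commands: [0, 0, 1, 0, 0, 0, 1, 0, 0, 0, 0.5, 0, 0, 0, 0, 0]

```text
clock: 8.25
eef_pos: [0.4754, -0.1324, 0.2054]
tool_rot: [-180.0, 0.1, 163.7]
contact_force: [-0.1, 0.7, 6.1]
width: 0.0212
finger_force: 59.6
```

>>> carry_out:
  commands: [0, 0, 0, 0, 0, 0, 0, 0, 0, 0, 0, 0, 0, 0, 0, 0, 0, 0, 0, 0, 0, 0, 0, 0]
  fingers: 85

```text
clock: 8.85
eef_pos: [0.4747, -0.132, 0.2041]
tool_rot: [180.0, -0.0, 163.7]
contact_force: [0.9, 0.1, 0.5]
width: 0.0849
finger_force: 0.0
```

>>> carry_out:
  commands: [0, 0, -20, 0, 0, 0, -40, 0, 0, 0, -40, 0, 0, 0, 0, 0, 0, 0, 0, 0]

```text
clock: 9.35
eef_pos: [0.4751, -0.1322, 0.3054]
tool_rot: [-180.0, 0.2, 163.7]
contact_force: [-0.1, -0.7, -1.3]
width: 0.0854
finger_force: 0.0
```

>>> carry_out:
  commands: [12.4, 40, 0, 0, 12.4, 40, 0, 0, 12.4, 40, 0, 0, 12.4, 40, 0, 0, 12.4, 40, 0, 0, 12.4, 40, 0, 0, 12.4, 40, 0, 0, 12.4, 40, 0, 0, 12.4, 40, 0, 0, 12.4, 40, 0, 0, 0, 0, 0, -0.09, 0, 0, 0, -0.09]

```text
clock: 10.55
eef_pos: [0.4669, 0.2879, 0.3017]
tool_rot: [-179.9, -0.2, 174.4]
contact_force: [-0.7, -1.0, -0.3]
width: 0.085
finger_force: 0.0
```

>>> carry_out:
  commands: [0, 0, 20, 0, 0, 0, 20, 0, 0, 0, 0, 0, 0, 0, 0, 0]

```text
clock: 10.95
eef_pos: [0.4674, 0.2864, 0.2627]
tool_rot: [-179.9, -0.2, 174.0]
contact_force: [-0.1, -0.7, 0.7]
width: 0.085
finger_force: 0.0
```

```bash
python3 look.py w3
python3 - <<'E'
from h import *
f=cv2.imread("pics/w3.png")
a=imaging.capture("scene")["frame"][150:360,200:400];b=imaging.capture("side")["frame"][180:400,230:460]
o=np.zeros((480,800,3),np.uint8);o[:,:600]=f[:,20:620]
o[:210,600:800]=a;o[240:431,600:800]=cv2.resize(b,(200,191));cv2.imwrite("pics/c3.png",o)
E
```

```text
10.95 [0.4674 0.2864 0.2627] [-179.8991   -0.1786  173.9941] [ 23.2507  10.7709 105.8491  -0.0008  63.5851 -60.7433] [-0.086  -0.7305  0.6552] 0.08497362125745217 0.0
[389.2019   0.     316.8805] -0.07981731390007372 [0.395  0.2941 0.2324] [163.5167   0.0851  83.9884]
mould [([29.4, 371.0], 0.62, [0.526, 0.085])]
slot [([31.3, 369.9], 0.63, [0.525, 0.087])]
gate [([32.3, 370.5], 0.61, [0.526, 0.087])]
gate_knob []
slab [([100.3, 466.4], 0.97, [0.611, 0.111])]
wedge [([317.0, 307.3], 0.55, [0.497, 0.283])]
wedge_tip [([321.0, 306.2], 0.61, [0.496, 0.286]), ([32.7, 373.1], 0.33, [0.528, 0.087])]
```

View pics/c3.png

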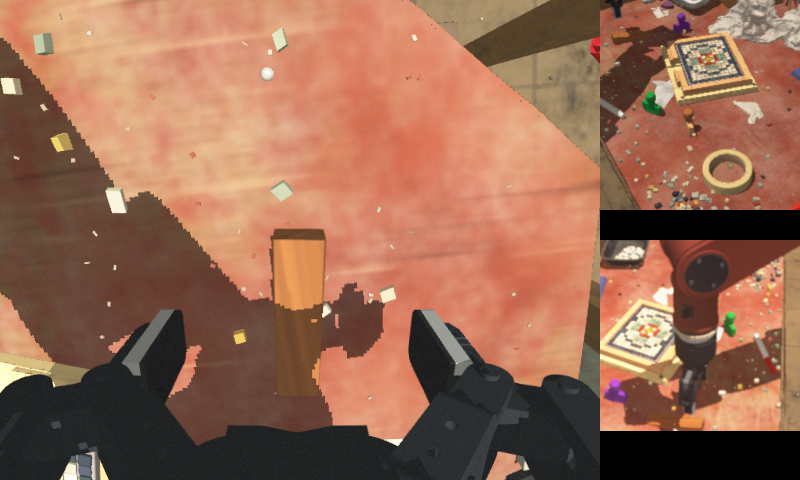

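The gate stands upright and free at (688,120) in the inset. The wedge is lined up with the tool: heel top edge from (273,239) to (325,239), thin end at about row 396.

Run:
```python
from h import *
import pickle
np.set_printoptions(precision=4,suppress=True)
p1=pickle.load(open("pics/w1.pkl","rb"));p=pickle.load(open("pics/w3.pkl","rb"))
for a,b in(((547.5,156.5),(293,239)),((576.3,160),(345,239)),((505.8,271.3),(295.5,396)),((533.3,274.3),(339.5,396))): print(tri([ray(p1,a),ray(p,b)]))
h=[at_z(p,u,.026) for u in((293,239),(345,239))];t=[at_z(p,u,.003) for u in((295.5,396),(339.5,396))]
H=(h[0]+h[1])/2;T=(t[0]+t[1])/2
print(H,T,np.linalg.norm(h[1]-h[0]),np.linalg.norm(t[1]-t[0]),np.linalg.norm((T-H)[:2]),np.degrees(np.arctan2(*(T-H)[[1,0]])))
```

```text
(array([0.4519, 0.2747, 0.0256]), [np.float64(0.00032478180199124057), np.float64(0.0003247818019912666)])
(array([0.4548, 0.3032, 0.0258]), [np.float64(0.0002213212985298196), np.float64(0.00022132129852978657)])
(array([0.5706, 0.2602, 0.0046]), [np.float64(0.0001547534208942068), np.float64(0.00015475342089433212)])
(array([0.5746, 0.2909, 0.004 ]), [np.float64(5.830926919594343e-05), np.float64(5.8309269195969186e-05)])
[0.453  0.2889 0.026 ] [0.5737 0.2754 0.003 ] 0.028661991145359916 0.031028426874828516 0.12146033914834475 -6.37301569467593
```

>>> carry_out:
  commands: [0, 1, 40, 0, 0, 0, 30, 0, 0, 0, 13, 0, 0, 0, 5, 0, 0, 0, 0, 0, 0, 0, 0, 0]

```text
clock: 12.05
eef_pos: [0.4691, 0.288, 0.1777]
tool_rot: [179.9, 0.1, 174.0]
contact_force: [0.3, 0.4, 0.2]
width: 0.0852
finger_force: 0.0
```

>>> carry_out:
  commands: [0, 0, 0, 0, 0, 0, 0, 0, 0, 0, 0, 0, 0, 0, 0, 0, 0, 0, 0, 0, 0, 0, 0, 0, 0, 0, 0, 0, 0, 0, 0, 0]
  fingers: 15

```text
clock: 12.85
eef_pos: [0.4686, 0.2879, 0.1769]
tool_rot: [180.0, 0.1, 174.0]
contact_force: [-0.8, 0.5, 5.6]
width: 0.0289
finger_force: 60.7
```

>>> carry_out:
  commands: [0, 0, -20, 0, 0, 0, -40, 0, 0, 0, -20, 0, 8.2, -39, 0, 0, 8.2, -39, 0, 0, 8.2, -39, 0, 0, 8.2, -39, 0, 0, 8.2, -39, 0, 0, 0, 0, 0, 0.087, 0, 0, 0, 0.087, 0, 0, 0, 0, 0, 0, 0, 0]

```text
clock: 14.05
eef_pos: [0.4068, 0.0981, 0.256]
tool_rot: [-180.0, -0.0, 164.2]
contact_force: [0.2, 0.0, -0.6]
width: 0.0289
finger_force: 59.9
```

>>> carry_out:
  commands: [0, 0, 30, 0, 0, 0, 20, 0, 0, 0, 7, 0, 0, 0, 0, 0, 0, 0, 0, 0]

```text
clock: 14.55
eef_pos: [0.4075, 0.0982, 0.1998]
tool_rot: [180.0, 0.0, 164.1]
contact_force: [0.1, -0.5, -0.6]
width: 0.0286
finger_force: 60.0
```

```bash
python3 look.py w4
```

```text
14.55 [0.4075 0.0982 0.1998] [179.9879   0.032  164.0847] [  2.7458  -0.3324 126.0663   0.0016  54.232  -71.3398] [ 0.1023 -0.5299 -0.5559] 0.028603148720300276 59.970107674598694
[389.2019   0.     316.8805] -0.07981731390007372 [0.3375 0.1184 0.1692] [163.3102  -0.0194  74.0804]
mould [([464.0, 479.0], 0.61, [0.523, 0.145])]
slot []
gate []
gate_knob [([56.4, 414.5], 0.96, [0.43, -0.041])]
slab []
wedge [([318.5, 349.6], 0.96, [0.427, 0.094])]
wedge_tip [([320.1, 349.4], 0.73, [0.427, 0.094])]
```

View pics/w4.png

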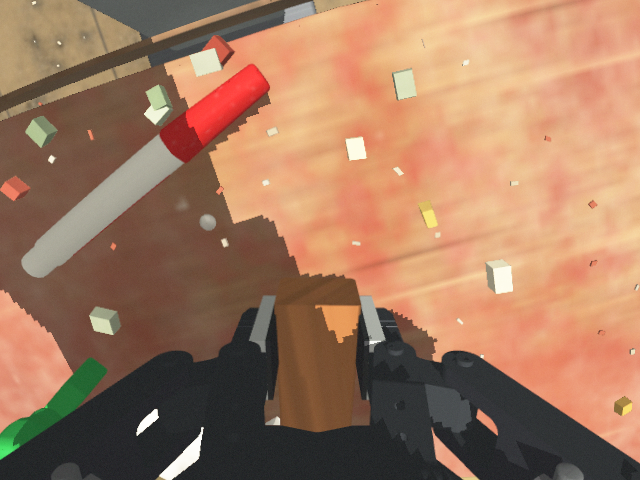

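>>> carry_out:
  commands: [0, -1, 9, 0, 0, 0, 0, 0, -10, 0, 0, 0, -10, 0, 0, 0, -10, 0, 0, 0, 0, 0, 0, 0, 0, 0, 0, 0]

```text
clock: 15.65
eef_pos: [0.436, 0.0886, 0.1902]
tool_rot: [-180.0, -0.0, 164.0]
contact_force: [-0.6, -0.2, -0.4]
width: 0.0286
finger_force: 60.0
```

Run:
```python
from h import *
import pickle
o=np.zeros((420,800,3),np.uint8)
for i,n in enumerate(("scene","side")):
    p=imaging.capture(n);u=proj(p,(.53,.06,.03)).astype(int);print(u)
    f=p["frame"][u[1]-50:u[1]+50,u[0]-48:u[0]+47];o[:,i*400:i*400+399]=cv2.resize(f,(399,420),interpolation=cv2.INTER_CUBIC)
cv2.imwrite("pics/c4.png",o)
```

```text
[271 217]
[324 298]
```

View pics/c4.png

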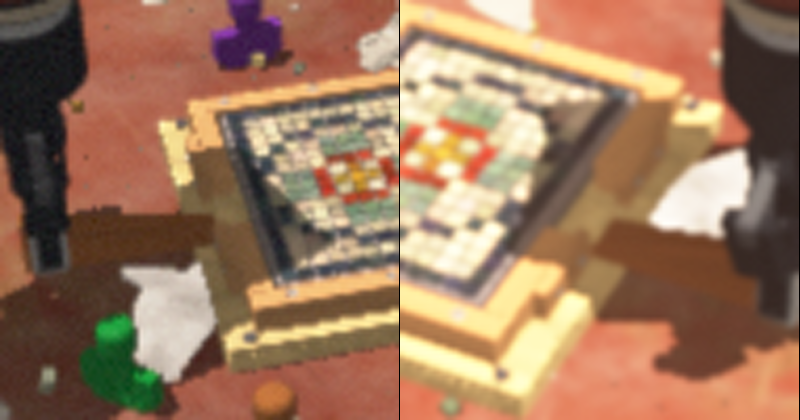

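The wedge is lined up with the opening, centred between the cleats, at (210,235) in scene and (600,240) in side. The gate's knob is away from the mould at (275,400).

>>> carry_out:
  commands: [-8, 0, 0, 0, -7, 0, 0, 0, 0, 0, 0.5, 0, 0, 0, 0.5, 0, 0, 0, 0, 0, 0, 0, 0, 0]

```text
clock: 16.35
eef_pos: [0.4498, 0.0847, 0.1891]
tool_rot: [-180.0, -0.0, 164.0]
contact_force: [0.3, 0.4, 0.0]
width: 0.0285
finger_force: 60.0
```

Run:
```python
from h import *
s=telemetry.read_state();print(s["eef_pos"],s["tool_rot"],s["contact_force"])
```

```text
[0.44980393 0.08471719 0.18907178] [-1.79993124e+02 -2.03914037e-02  1.64027366e+02] [0.30023825 0.40478603 0.01556011]
```

>>> carry_out:
  commands: [0, 0, 0.5, 0, 0, 0, 0, 0, 0, 0, 0, 0]

```text
clock: 16.65
eef_pos: [0.4499, 0.0847, 0.1887]
tool_rot: [-180.0, -0.0, 164.0]
contact_force: [-1.1, 0.8, 1.1]
width: 0.0288
finger_force: 60.2
```

>>> carry_out:
  commands: [0, 0, 0.5, 0, 0, 0, 0, 0, 0, 0, 0, 0]

```text
clock: 16.95
eef_pos: [0.45, 0.0848, 0.1883]
tool_rot: [180.0, -0.0, 164.0]
contact_force: [-4.0, 1.6, 3.9]
width: 0.0287
finger_force: 60.5
```

>>> carry_out:
  commands: [-5, 0, 0, 0, -5, 0, 0, 0, -5, 0, 0, 0, -4, 0, 0, 0, 0, 0, 0, 0, 0, 0, 0, 0]

```text
clock: 17.55
eef_pos: [0.4688, 0.0794, 0.1885]
tool_rot: [180.0, 0.1, 164.0]
contact_force: [-0.8, -0.1, 3.7]
width: 0.0287
finger_force: 60.6
```

>>> carry_out:
  commands: [-4, 0, 0, 0, 0, 0, 0, 0, 0, 0, 0, 0]

```text
clock: 17.85
eef_pos: [0.471, 0.0787, 0.1882]
tool_rot: [-180.0, -0.3, 164.0]
contact_force: [-11.4, 2.7, 14.6]
width: 0.0288
finger_force: 61.8
```

>>> carry_out:
  commands: [-4, 0, 0, 0, 0, 0, 0, 0, 0, 0, 0, 0]

```text
clock: 18.15
eef_pos: [0.4736, 0.0778, 0.1877]
tool_rot: [-179.9, -0.5, 164.0]
contact_force: [-17.0, 4.0, 17.9]
width: 0.0289
finger_force: 62.2
```

>>> carry_out:
  commands: [0, 0, -0.7, 0, 0, 0, 0, 0, 0, 0, 0, 0]

```text
clock: 18.45
eef_pos: [0.4736, 0.0778, 0.188]
tool_rot: [-179.9, -0.5, 164.0]
contact_force: [-13.7, 3.4, 12.4]
width: 0.0285
finger_force: 61.4
```

>>> carry_out:
  commands: [-3, 0, 0, 0, 0, 0, 0, 0, 0, 0, 0, 0]

```text
clock: 18.75
eef_pos: [0.4758, 0.0772, 0.1879]
tool_rot: [-179.9, -0.6, 164.0]
contact_force: [-18.3, 4.2, 17.1]
width: 0.0288
finger_force: 62.3
```

>>> carry_out:
  commands: [-3, 0, -1, 0, 0, 0, 0, 0, 0, 0, 0, 0]

```text
clock: 19.05
eef_pos: [0.4792, 0.0762, 0.1885]
tool_rot: [-179.9, -0.5, 164.0]
contact_force: [-10.4, 4.2, 7.4]
width: 0.0287
finger_force: 60.8
```

>>> carry_out:
  commands: [-4, 0, 0, 0, 0, 0, 0, 0, 0, 0, 0, 0]

```text
clock: 19.35
eef_pos: [0.4828, 0.0752, 0.1885]
tool_rot: [-179.9, -0.5, 164.0]
contact_force: [-13.4, 4.5, 10.5]
width: 0.0287
finger_force: 61.2
```

```bash
cat > lift.py <<'E'
from h import *
# compare start pictures with now: shift of slab patches relative to rail/board patches, in mould frame
a=np.radians(-16);xv=np.array([np.cos(a),np.sin(a)]);yv=np.array([-xv[1],xv[0]])
C=.585*xv+.2057*yv
W=lambda x,y,z:np.array([*(C+x*xv+y*yv),z])
for n in("side","scene"):
    p=imaging.capture(n);g0=cv2.cvtColor(cv2.imread(f"pics/{n}0.png"),cv2.COLOR_BGR2GRAY);g1=cv2.cvtColor(p["frame"],cv2.COLOR_BGR2GRAY)
    fl=cv2.DISOpticalFlow_create(2)
    F=fl.calc(g0,g1,None)
    for y in(-.075,-.04,.04,.075):
        r=[]
        for x in(-.055,-.03,0,.03,.06):
            u=proj(p,W(x,y,.038));v=F[int(u[1])-2:int(u[1])+3,int(u[0])-2:int(u[0])+3].reshape(-1,2);r.append(np.median(v,0).round(2).tolist())
        print(n,y,r)
    u0=proj(p,W(-.06,0,.038));print("px per 4mm up",proj(p,W(-.06,0,.042))-u0,"per 3mm back",proj(p,W(-.057,0,.038))-u0)
E
python3 lift.py
```

```text
side -0.075 [[1.6699999570846558, 3.1500000953674316], [0.009999999776482582, 0.41999998688697815], [-0.07999999821186066, -0.009999999776482582], [-0.27000001072883606, -0.1899999976158142], [-0.41999998688697815, -0.2800000011920929]]
side -0.04 [[-0.47999998927116394, 0.05999999865889549], [-0.550000011920929, 0.029999999329447746], [-0.1899999976158142, -0.12999999523162842], [-0.5199999809265137, -0.27000001072883606], [-0.6200000047683716, -0.25999999046325684]]
side 0.04 [[-1.5099999904632568, 0.12999999523162842], [-0.7300000190734863, -0.5400000214576721], [-0.6299999952316284, -0.5899999737739563], [-0.6899999976158142, -0.4099999964237213], [-0.5699999928474426, -0.2800000011920929]]
side 0.075 [[-0.7699999809265137, -0.5], [-0.6100000143051147, -0.5099999904632568], [-0.5799999833106995, -0.4399999976158142], [-0.5199999809265137, -0.30000001192092896], [-0.44999998807907104, -0.20000000298023224]]
px per 4mm up [-0.05329986 -1.43400446] per 3mm back [-1.26353664 -0.38825089]
scene -0.075 [[0.33000001311302185, 0.1599999964237213], [0.009999999776482582, -0.34999999403953
[... 165 characters left out ...]
6284, 0.36000001430511475], [0.5, -0.23000000417232513], [0.11999999731779099, -0.28999999165534973], [0.36000001430511475, -0.25999999046325684], [0.49000000953674316, -0.1899999976158142]]
scene 0.04 [[0.6200000047683716, -0.4000000059604645], [0.6800000071525574, -0.30000001192092896], [0.5899999737739563, -0.23000000417232513], [0.5, -0.1899999976158142], [0.4699999988079071, -0.1599999964237213]]
scene 0.075 [[0.3700000047683716, -0.25], [0.4000000059604645, -0.3400000035762787], [0.27000001072883606, -0.1599999964237213], [0.3499999940395355, -0.15000000596046448], [0.36000001430511475, -0.1599999964237213]]
px per 4mm up [-0.07221955 -1.23160994] per 3mm back [ 1.13127424 -0.18524892]
```

>>> carry_out:
  commands: [-4, 0, -0.3, 0, 0, 0, 0, 0, -4, 0, 0, 0, 0, 0, 0, 0, 0, 0, 0, 0]

```text
clock: 19.95
eef_pos: [0.4907, 0.0729, 0.1886]
tool_rot: [-179.9, -0.5, 164.0]
contact_force: [-11.0, 3.3, 7.5]
width: 0.0284
finger_force: 60.7
```

```bash
python3 lift.py | sed -E 's/([0-9]\.[0-9]{2})[0-9]+/\1/g'
```

```text
side -0.07 [[2.25, 3.5], [0.30, 0.38], [-0.18, -0.18], [-0.57, -0.43], [-0.56, -0.43]]
side -0.04 [[-0.81, -0.33], [-0.69, -0.37], [-0.52, -0.46], [-0.68, -0.49], [-0.62, -0.36]]
side 0.04 [[-1.69, -0.17], [-0.95, -0.91], [-0.87, -0.81], [-0.75, -0.58], [-0.62, -0.36]]
side 0.07 [[-1.12, -0.77], [-0.86, -0.77], [-0.74, -0.66], [-0.56, -0.41], [-0.5, -0.25]]
px per 4mm up [-0.05 -1.43] per 3mm back [-1.26 -0.38]
scene -0.07 [[0.68, -0.14], [0.28, -0.58], [0.38, -0.36], [0.49, -0.23], [0.46, -0.18]]
scene -0.04 [[0.86, 0.07], [0.58, -0.47], [0.40, -0.5], [0.55, -0.43], [0.56, -0.27]]
scene 0.04 [[0.74, -0.55], [0.68, -0.49], [0.52, -0.43], [0.46, -0.36], [0.46, -0.21]]
scene 0.07 [[0.40, -0.28], [0.44, -0.46], [0.34, -0.37], [0.34, -0.28], [0.31, -0.20]]
px per 4mm up [-0.07 -1.23] per 3mm back [ 1.13 -0.18]
```

>>> carry_out:
  commands: [-4, 0, 0, 0, 0, 0, 0, 0, 0, 0, 0, 0, 0, 0, 0, 0, 0, 0, 0, 0, 0, 0, 0, 0]

```text
clock: 20.65
eef_pos: [0.4946, 0.0718, 0.1887]
tool_rot: [-179.9, -0.5, 164.0]
contact_force: [-11.2, 2.3, 6.2]
width: 0.029
finger_force: 60.7
```

```bash
python3 lift.py | sed -E 's/([0-9]\.[0-9]{2})[0-9]+/\1/g'
python3 - <<'E'
from h import *
o=np.zeros((600,800,3),np.uint8)
for i,n in enumerate(("scene","side")):
    p=imaging.capture(n);u=proj(p,(.56,.05,.03)).astype(int)
    for j,f in enumerate((cv2.imread(f"pics/{n}0.png"),p["frame"])):
        f=f[u[1]-40:u[1]+35,u[0]-50:u[0]+50];o[j*300:j*300+299,i*400:i*400+399]=cv2.resize(f,(399,299),interpolation=cv2.INTER_CUBIC)
cv2.imwrite("pics/c5.png",o)
E
```

```text
side -0.07 [[1.45, 3.45], [1.5, 2.73], [0.55, 0.27], [-0.50, -0.43], [-0.50, -0.43]]
side -0.04 [[-0.52, -0.44], [-0.58, -0.56], [-0.50, -0.72], [-0.68, -0.60], [-0.63, -0.38]]
side 0.04 [[-1.71, -0.57], [-1.0, -1.15], [-0.83, -0.92], [-0.75, -0.70], [-0.60, -0.38]]
side 0.07 [[-1.22, -0.93], [-0.93, -0.89], [-0.73, -0.75], [-0.56, -0.44], [-0.47, -0.27]]
px per 4mm up [-0.05 -1.43] per 3mm back [-1.26 -0.38]
scene -0.07 [[0.92, -0.18], [0.47, -0.68], [0.55, -0.46], [0.67, -0.23], [0.51, -0.20]]
scene -0.04 [[1.27, 0.10], [0.73, -0.66], [0.57, -0.64], [0.66, -0.57], [0.66, -0.28]]
scene 0.04 [[0.86, -0.68], [0.77, -0.66], [0.64, -0.57], [0.54, -0.46], [0.49, -0.23]]
scene 0.07 [[0.54, -0.38], [0.50, -0.58], [0.36, -0.46], [0.40, -0.38], [0.34, -0.21]]
px per 4mm up [-0.07 -1.23] per 3mm back [ 1.13 -0.18]
```

View pics/c5.png

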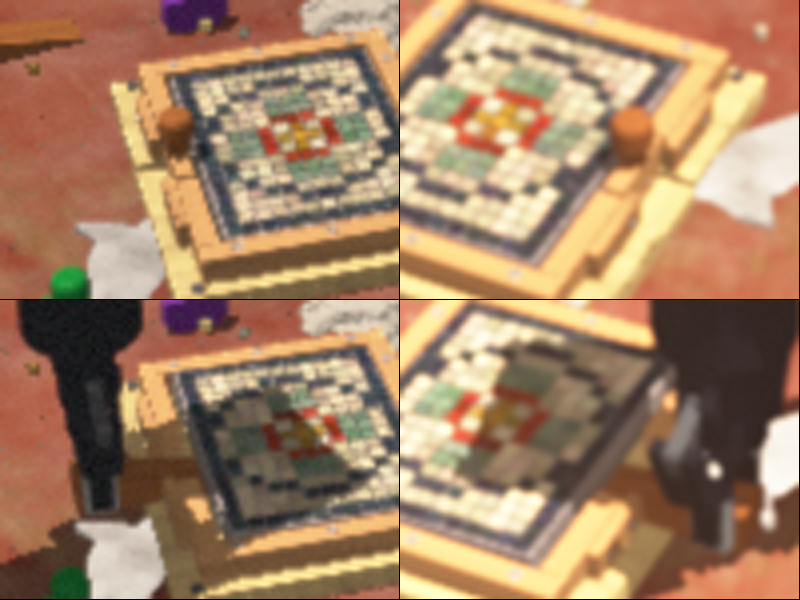

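The slab's front edge has lifted above the rail on both sides: seen at (215,440) in scene and (620,450) in side. The lift comes out at about 2 to 4.4 mm from the flow and the wedge travel. The wedge is held flat, the gate is away from the mould, and I'm handing in.

```bash
python3 -c "
from bench import manip
print(manip.hand_in())"
```

```text
the job is handed in; nothing more can be done
None
```

I handed the job in, but it returned no verdict. The gate is set down on the worktop clear of the mould, and the wedge is held flat in the groove with the gripper at about 60 N. The slab's front edge is an estimated 2 to 4.4 mm off the board, inside the 1.2 to 6.5 mm window.

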